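Feel along the roller conveyor for stuck rollers

TASK

Check the bench roller conveyor for stuck rollers: run the fingertips lightly along the tops of the rollers from the slide-on plate to the last roller before the end stop, so that every roller in turn is rolled towards the stop. Do not lean on the conveyor or lift it, do not run into the end stop, leave the carton, tape roll and tape measure where they are, and finish with the hand clear.

Things in the scene. Friction and masses are not known exactly. Their poses are not given: they have to be found in the camera images.
- track: bench roller conveyor, bolted to the bench: aluminium channel frame 300 mm long (its y), 170 mm wide (its x), on four soft rubber feet, with 8 bare steel rollers lying along x. Origin: centre of its underside, on the bench; y along the conveyor, z up. Side channels end 70 mm above the bench, roller tops at 75 mm
- row_mid (a point): point over the middle of the roller row, level with the roller tops, 75 mm above the bench (sinks with the frame). The rollers, 25 mm in diameter, 130 mm long, have their axles at y = -115.5, -82.5, -49.5, -16.5, 16.5, 49.5, 82.5, 115.5 mm from it along the conveyor; they spin freely, stop within half a second of being let go
- stop: the end stop, bolted to the bench 190 mm from the conveyor's centre along its y, at either its +y or its -y end: two dark steel posts 113 mm tall, 152 mm apart, with a black rubber bumper bar 22 mm thick between them, the bar's axis 100 mm above the bench. Origin: centre of its underside; axes as the conveyor's
- slide_plate: the slide-on plate at the conveyor's other end (the loading end), 190 mm from its centre, fixed to the bench: a folded steel sheet, 150 mm wide and 56 mm along the conveyor, its flat top 71 mm above the bench. Origin: centre of its underside; axes as the conveyor's
- bed (a joint): how far the conveyor's frame has sunk on its soft feet, in m: 0 at rest, positive downwards; it sinks 1 mm for each 4 N of push and reaches its stop at 9 mm
- roller0 (a joint): turn of the roller at the conveyor's y = -115.5 mm, in rad, 0 at the start; it grows when the roller's top runs to +y and falls when it runs to -y
- roller1 (a joint): turn of the roller at the conveyor's y = -82.5 mm, in rad, 0 at the start; it grows when the roller's top runs to +y and falls when it runs to -y
- roller2 (a joint): turn of the roller at the conveyor's y = -49.5 mm, in rad, 0 at the start; it grows when the roller's top runs to +y and falls when it runs to -y
- roller3 (a joint): turn of the roller at the conveyor's y = -16.5 mm, in rad, 0 at the start; it grows when the roller's top runs to +y and falls when it runs to -y
- roller4 (a joint): turn of the roller at the conveyor's y = 16.5 mm, in rad, 0 at the start; it grows when the roller's top runs to +y and falls when it runs to -y
- roller5 (a joint): turn of the roller at the conveyor's y = 49.5 mm, in rad, 0 at the start; it grows when the roller's top runs to +y and falls when it runs to -y
- roller6 (a joint): turn of the roller at the conveyor's y = 82.5 mm, in rad, 0 at the start; it grows when the roller's top runs to +y and falls when it runs to -y
- roller7 (a joint): turn of the roller at the conveyor's y = 115.5 mm, in rad, 0 at the start; it grows when the roller's top runs to +y and falls when it runs to -y
- carton: a small taped brown carton, 100 x 140 mm, 60 mm tall, beside the conveyor on the side away from the robot; only standing by. Origin: centre of its underside
- tape_roll: a roll of brown packing tape lying flat, 110 mm across, 48 mm tall, beside the conveyor on the side away from the robot; only standing by. Origin: centre of its underside
- tape_measure: a yellow and black pocket tape measure, 74 x 40 mm, 62 mm tall, on the robot's side of the conveyor; only standing by. Origin: centre of its underside
There are look-alikes about, which are no part of the job. There is more than one size of the stop; the one meant has the size given above.

How it is judged:
By the outcome, as a careful person would: the job done as asked, in the order asked, and still so for the second after the job is handed in, with the robot touching nothing.
It also fails if it takes over 38 s, if anything falls off the work surface, if the arm or the gripper's body presses on something with over 40 N, if the wrist force passes 120 N, or if a joint passes its speed limit or range.

ROBOT

A 6-joint arm with a two-finger parallel gripper is mounted at the origin on the work surface. World frame = base frame: x ahead of the robot, y to its left, z up, the work surface at z = 0. Lengths are in m, angles in rad, forces in N, time in s.
With the tool pointing down it reaches from about 0.375 to 0.9 m from the base axis. Payload 3.1 kg.
Tool frame: the origin (TCP) lies where the fingers leave the gripper's body, on its centre line; the fingertips stand 70 mm ahead of it and the grasp point (between the pads) lies 51 mm ahead of it (grip_depth is the distance from the TCP to the grasp point, in m); z points along the fingers, y is the line along which they close (so a half turn about z gives the same grasp; the last joint's range is limited). The gripper opens to 87 mm and grips with 3 to 60 N. Pads are 19 mm wide; open, the fingers measure 117 mm over their backs; the gripper's body (75 mm by 190 mm) begins 51 mm behind the grasp point.
Start: joints at [-1.526, 0.527, 1.433, -0, 1.181, -0.178], TCP at [0.138, -0.61, 0.292] pointing down, gripper open.
Joint ranges: [-3.08, 3.08], [-0.75, 2.2], [0.22, 2.44], [-1.43, 4.57], [0, 2.65], [-2.85, 2.85]. Speed limits (rad/s): [2.79, 2.79, 3.14, 3.14, 3.14, 3.14].

INTERFACE

Orientations are given as a unit quaternion [w, x, y, z].
In Python, from rig import state, camera, camera_model, close_job, search_frame, grip_depth gives the robot as it stands.
- The arm moves only by the tool arm_command, never from a script. Its argument "moves" is text: rows parted by semicolons, each of 6 numbers parted by spaces: the shift along the world's x, y, z in mm, then the turn, a rotation vector about the world's x, y, z in rad. A call has 1 to 8 rows; each row is the pose to reach, as a shift and turn from the pose commanded when the call began; what a row does not reach only later rows make up. A row lasts 1/12 s, in which the tool goes at most 41.7 mm and 7.16 degrees, less where a joint would pass 70% of its speed; a pose out of reach is approached as far as the arm can. A call with a gripper value outside its range is refused whole. "gripper" is the finger opening in mm, from 0 to 87, set as the call begins (left out, the last holds). The fingers move at their own pace and stop on an object; the grip force is fixed at half the most. Time passes only in rows, so rows that repeat a pose let the fingers close. It gives the time, the measured TCP pose, the force, the opening and the grip force at its end, in the units of the state.
- state(): the state, without advancing time (a new reading comes with each control period).
- camera(name): name is "side" or "top" or "wrist"; returns (picture, depth): 480x640x3 uint8, red, green, blue; 480x640 float32, m along the optical axis (not along the pixel's ray), 0 where there is no reading.
- camera_model(name): a dict with "mtx" (3x3 intrinsics, pixels), "R" (3x3) and "t" (3): a world point X has camera coordinates R X + t. Camera axes: x right, y down, z forward; pixel columns grow to the right and rows downward; lengths in m; the calibration is good to about 2 mm. A picture is of the moment at which its call begins: read the wrist's pose just before it. camera_model takes no time and is no camera call; for the wrist camera it gives the pose at the moment of the call.
- close_job(): hands the job in; it is judged then, once.
Trained networks look in the newest picture that a camera, given by its name, has taken for a name from the list of things; names that differ only in an ending like _2 or _b are one class to them, and where a whole thing is asked for, a point or a joint stands for the part that bears it (a point fixed in the world has none). Each returns a list of dicts, best first, with "conf" (0 to 1); they miss things now and then, are a little off and sometimes report something else, mostly with a low value. They report only what shows in the picture. A call takes as long as a camera call. They do not tell look-alikes from the thing itself.
- search_frame(query, camera): "position" ([x, y, z] in m, in world coordinates, good to about 4 mm: the middle of the surface that is visible of it).
The state is a dict: "time": time; "qpos": joint angles; "dq": joint speeds; "joint_efforts": joint torques, N m; "ee_pos": TCP position; "eef_rot": TCP orientation; "contact_force": force on the tool from outside, world axes, zero at the start; "wrist_torque": the same for the moment, N m; "grip_width": opening from 0.0 (shut) to 1.0 (fully open); "finger_force": force on a finger pad.
Only numpy, scipy, OpenCV 4.12 (cv2) and the standard library are available. Lean on these libraries where they do the work, as an engineer would, in place of code of your own. Each camera call takes 0.05 s, during which the arm holds its last target. There are 200 camera calls.

## Working session

There is one attempt and no reset: what is moved stays moved. The work goes in short steps, Python scripts to look and compute and a tool call to move; the robot and the scene stay as the last step left them, time stands still between calls to the robot, and variables do not carry over. Pictures are saved under pics/ and viewed, at most 10 in all, crops included, and the job is handed in when it is done.

Besides the shell and the picture viewer there is one more tool, called after ">>>" by a JSON object that holds its "api" and its "payload", one argument or row to a line. arm_command: Moves the arm, as the interface text tells. Its arguments: {"type":"object","properties":{"moves":{"type":"string"},"gripper":{"type":"number"}},"required":["moves"]}

```bash
mkdir -p pics; python3 - <<'E'
from rig import *
import cv2,numpy as np
s=state();print(s['time'],s['ee_pos'],s['eef_rot'],s['contact_force'],s['grip_width'],grip_depth)
for c in ['top','side']:
    p,d=camera(c);cv2.imwrite(f'pics/{c}1.png',p[:,:,::-1]);np.savez(f'{c}1.npz',d=d,**camera_model(c))
    for q in ['track','stop','slide_plate','carton','tape_roll','tape_measure']:
        print(c,q,[(np.round(r['position'],3).tolist(),round(r['conf'],2)) for r in search_frame(q,c)])
E
```

```text
0.0 [ 0.13808808 -0.6089626   0.29127452] [-1.06898597e-03  9.93801621e-01  1.11162903e-01  6.49587469e-05] [-0.65813498 -0.15543084  0.06583815] 0.9966485827892752 0.051
top track [([0.506, -0.109, 0.071], 0.97), ([0.508, -0.092, 0.074], 0.28)]
top stop [([0.364, 0.247, 0.013], 0.94), ([0.406, -0.484, 0.006], 0.82), ([0.469, -0.29, 0.018], 0.67)]
top slide_plate [([0.469, -0.285, 0.016], 0.59), ([0.539, 0.07, 0.067], 0.56)]
top carton [([0.664, -0.228, 0.064], 0.74)]
top tape_roll [([0.714, -0.032, 0.051], 0.65)]
top tape_measure [([0.348, -0.132, 0.059], 0.65)]
side track [([0.502, -0.068, 0.072], 0.55), ([0.704, -0.005, 0.036], 0.25)]
side stop [([0.351, 0.266, 0.04], 0.79), ([0.38, -0.471, 0.108], 0.65)]
side slide_plate [([0.537, 0.101, 0.058], 0.62)]
side carton [([0.67, -0.186, 0.053], 0.88), ([0.504, -0.072, 0.069], 0.67)]
side tape_roll [([0.706, -0.005, 0.035], 0.89)]
side tape_measure [([0.504, -0.068, 0.07], 0.72), ([0.346, -0.105, 0.048], 0.6)]
```

View pics/top1.png

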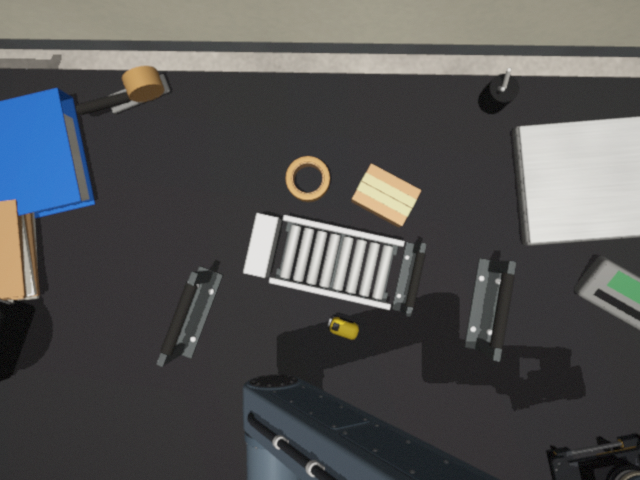

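View pics/side1.png

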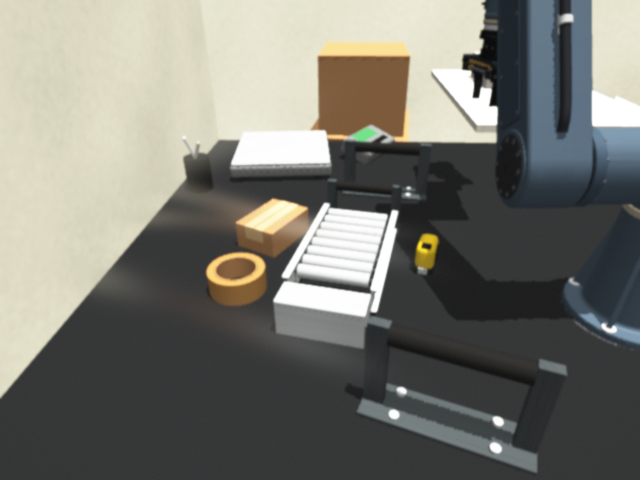

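Top picture: conveyor at (335,262), the slide-on plate at its left end (262,245), carton (387,195), tape roll (308,178) and tape measure (344,328). There are three stops: (409,277), (490,305) and (190,315). Only the first lies on the conveyor's axis at its free end and looks small enough, so the sweep runs to picture right (-y). I'll measure it and confirm in a crop.

```bash
python3 - <<'E'
import numpy as np,cv2
z=np.load('top1.npz');d=z['d'];K=z['mtx'];R=z['R'];t=z['t']
v,u=np.mgrid[:480,:640]
P=np.stack([(u-K[0,2])/K[0,0]*d,(v-K[1,2])/K[1,1]*d,d],-1)
W=(P-t)@R
np.save('W.npy',W)
img=cv2.imread('pics/top1.png')
br=img.min(2)
# frame+rollers region
m=(W[...,2]>.055)&(W[...,2]<.085)&(u>240)&(u<408)&(v>205)&(v<312)&(d>0)
n,l,st,c=cv2.connectedComponentsWithStats(m.astype(np.uint8))
for i in range(1,n):
    if st[i,4]<150: continue
    p=W[l==i];r=cv2.minAreaRect((p[:,:2]*1000).astype(np.float32))
    print(st[i],np.round(r[0],1),np.round(r[1],1),round(r[2],1),'z',np.percentile(p[:,2],[5,50,95]).round(4))
# stops: posts/bars
for nm,(a,b,c0,e) in dict(near=(390,430,232,320),right=(460,520,250,365),left=(150,225,255,370)).items():
    q=np.zeros_like(m);q[c0:e,a:b]=1
    q&=(W[...,2]>.085)&(W[...,2]<.25)&(d>0)
    p=W[q];r=cv2.minAreaRect((p[:,:2]*1000).astype(np.float32));print(nm,np.round(r[0],1),np.round(r[1],1),round(r[2],1),np.percentile(p[:,2],[5,50,99]).round(3))
print('bench z',np.median(W[330:350,380:420,2]))
cv2.imwrite('pics/crop.png',cv2.resize(img[200:370,150:530],None,fx=2.1,fy=2.1,interpolation=cv2.INTER_CUBIC))
E
```

```text
[367 206  41  19 430] [ 621.3 -230.8] [44.8 98.9] 1.1 z [0.056  0.0591 0.0629]
[ 244  213   36   64 1421] [541.  77.] [ 57.2 149.9] 78.8 z [0.0655 0.0697 0.0735]
[ 270  215  135   94 5759] [ 504.6 -108.9] [300.4 169.3] 78.9 z [0.0636 0.0705 0.0757]
near [ 468.3 -295. ] [ 22.3 173. ] 78.7 [0.1   0.108 0.115]
right [ 404.5 -486.9] [ 29.9 226.3] 81.3 [0.106 0.14  0.149]
left [365.8 251.7] [ 29.1 227.1] 70.7 [0.108 0.141 0.148]
bench z -0.0012579422801515781
```

View pics/crop.png

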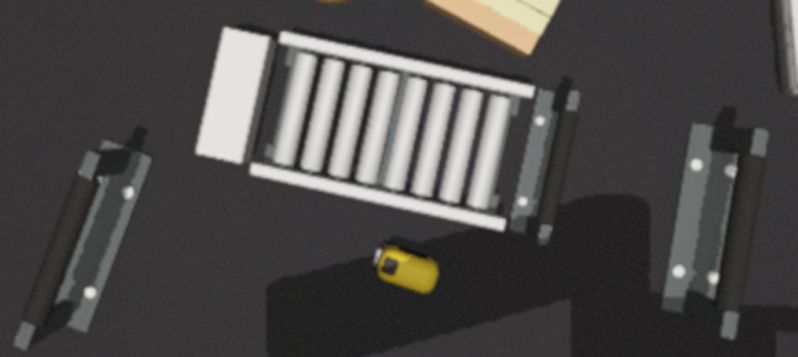

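The near stop (crop 550,165) measures 113 mm tall, 173 mm over its posts and 190 mm from the conveyor's centre. The other two are 148 mm tall and 227 mm wide, so they are look-alikes. The sweep runs from plate to stop along (-0.191, -0.982).

>>> {"api": "arm_command", "payload": {
  "moves": "20 33 0 0 0 -0.05; 40 66 0 0 0 -0.1; 60 99 0 0 0 -0.16; 80 132 0 0 0 -0.22; 100 165 0 0 0 -0.28; 120 198 0 0 0 -0.34; 140 231 0 0 0 -0.39; 160 264 0 0 0 -0.415",
  "gripper": 0
}}

```text
time: 1.37
ee_pos: [0.2988, -0.344, 0.2925]
eef_rot: [0.0, 0.995, -0.097, 0.0]
contact_force: [1.3, -0.2, 0.3]
grip_width: 0.48
finger_force: 0.0
```

>>> {"api": "arm_command", "payload": {
  "moves": "20 33 0 0 0 0; 40 66 0 0 0 0; 60 99 0 0 0 0; 80 132 0 0 0 0; 100 165 0 0 0 0; 120 198 0 0 0 0; 140 231 0 0 0 0; 160 264 0 0 0 0"
}}

```text
time: 2.03
ee_pos: [0.4589, -0.0797, 0.2926]
eef_rot: [0.0, 0.995, -0.096, 0.0]
contact_force: [0.7, -0.3, -0.4]
grip_width: 0.008
finger_force: 0.0
```

>>> {"api": "arm_command", "payload": {
  "moves": "20 33 -10 0 0 0; 40 67 -40 0 0 0; 60 100 -60 0 0 0; 78 134 -75 0 0 0; 78 134 -90 0 0 0; 78 134 -100 0 0 0; 78 134 -100 0 0 0; 78 134 -100 0 0 0"
}}

```text
time: 2.7
ee_pos: [0.5354, 0.0518, 0.192]
eef_rot: [0.0, 0.995, -0.096, -0.001]
contact_force: [0.6, -0.1, 0.3]
grip_width: 0.003
finger_force: 0.0
```

>>> {"api": "arm_command", "payload": {
  "moves": "0 0 -15 0 0 0; 0 0 -30 0 0 0; 0 0 -40 0 0 0; 0 0 -44 0 0 0; -1 -6 -45 0 0 0; -2 -12 -46 0 0 0; -4 -18 -47 0 0 0; -5 -24 -48 0 0 0"
}}

```text
time: 3.37
ee_pos: [0.5312, 0.0275, 0.1449]
eef_rot: [0.0, 0.995, -0.096, 0.001]
contact_force: [-0.3, 0.2, 0.0]
grip_width: 0.007
finger_force: 0.0
```

```bash
python3 - <<'E'
from rig import *
import cv2
s=state();print(s['time'],s['ee_pos'],s['contact_force'])
p,d=camera('side');cv2.imwrite('pics/side2.png',cv2.resize(p[170:370,200:460,::-1],None,fx=3,fy=3,interpolation=cv2.INTER_CUBIC))
E
```

```text
3.3667 [0.53116652 0.02750651 0.14486327] [-0.33445714  0.23027557  0.00228927]
```

View pics/side2.png

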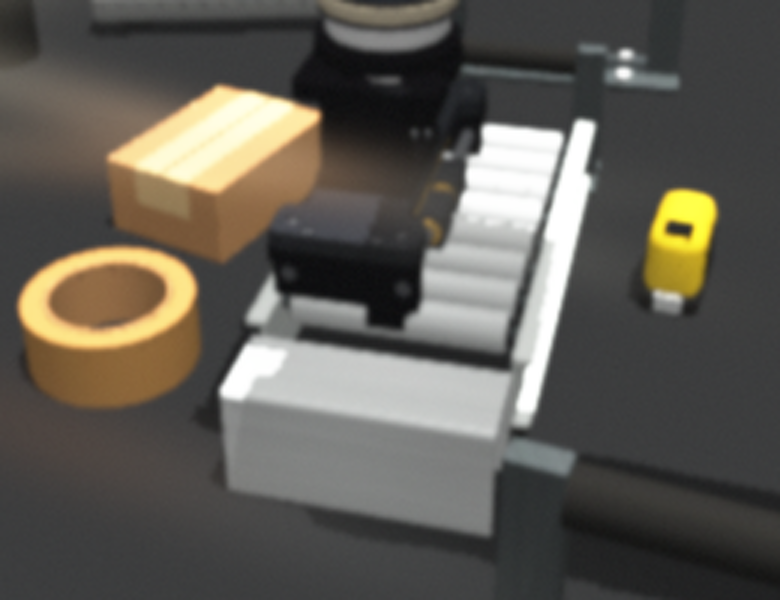

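The crop shows the closed fingers over the middle of the row (388,315), just at the first roller, with the hand clear of everything else.

>>> {"api": "arm_command", "payload": {
  "moves": "-1 -5 -1 0 0 0; -2 -10 -1.5 0 0 0; -3 -15 -1.5 0 0 0; -4 -20 -1.5 0 0 0"
}}

```text
time: 3.75
ee_pos: [0.5273, 0.0081, 0.1434]
eef_rot: [-0.0, 0.995, -0.096, 0.0]
contact_force: [-0.7, 0.2, 6.4]
grip_width: 0.005
finger_force: 3.0
```

>>> {"api": "arm_command", "payload": {
  "moves": "-1.2 -6 0 0 0 0; -2.3 -12 0 0 0 0; -3.5 -18 0 0 0 0; -4.7 -24 0 0 0 0; -5.8 -30 0 0 0 0; -7 -36 0 0 0 0"
}}

```text
time: 4.25
ee_pos: [0.5201, -0.0281, 0.1432]
eef_rot: [0.0, 0.995, -0.096, 0.0]
contact_force: [-0.6, 0.4, 7.0]
grip_width: 0.005
finger_force: 3.4
```

>>> {"api": "arm_command", "payload": {
  "moves": "-1.2 -6 0.2 0 0 0; -2.3 -12 0.3 0 0 0; -3.5 -18 0.3 0 0 0; -4.7 -24 0.3 0 0 0; -5.8 -30 0.3 0 0 0; -7 -36 0.3 0 0 0; -8.2 -42 0.3 0 0 0; -9.3 -48 0.3 0 0 0"
}}

```text
time: 4.92
ee_pos: [0.5106, -0.0762, 0.1429]
eef_rot: [0.0, 0.995, -0.096, -0.0]
contact_force: [-0.6, 0.2, 1.2]
grip_width: 0.005
finger_force: 0.0
```

>>> {"api": "arm_command", "payload": {
  "moves": "-1.2 -6 0 0 0 0; -2.3 -12 0 0 0 0; -3.5 -18 0 0 0 0; -4.7 -24 0 0 0 0; -5.8 -30 0 0 0 0; -7 -36 0 0 0 0; -8.2 -42 0 0 0 0; -9.3 -48 0 0 0 0"
}}

```text
time: 5.58
ee_pos: [0.5013, -0.1241, 0.1433]
eef_rot: [0.0, 0.995, -0.096, -0.0]
contact_force: [-1.3, 1.0, 6.4]
grip_width: 0.011
finger_force: 3.3
```

```bash
python3 - <<'E'
from rig import *
import cv2
p,d=camera('side');cv2.imwrite('pics/side3.png',cv2.resize(p[120:320,240:460,::-1],None,fx=3,fy=3,interpolation=cv2.INTER_CUBIC))
E
```

```text
(no output)
```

View pics/side3.png

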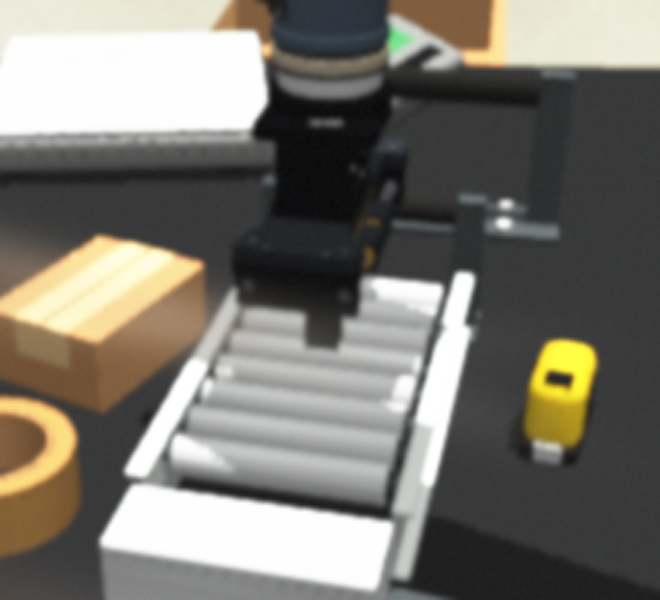

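The crop shows the fingertips (322,340) still over the middle of the row. Force reads about 6 N on a roller top and near zero in the gaps. Carrying on.

>>> {"api": "arm_command", "payload": {
  "moves": "-1.2 -6 0 0 0 0; -2.3 -12 0 0 0 0; -3.5 -18 0 0 0 0; -4.7 -24 0 0 0 0; -5.8 -30 0 0 0 0; -7 -36 0 0 0 0; -8.2 -42 0 0 0 0; -9.3 -48 0 0 0 0"
}}

```text
time: 6.3
ee_pos: [0.492, -0.1723, 0.143]
eef_rot: [0.0, 0.995, -0.096, -0.0]
contact_force: [-0.6, 0.4, 0.2]
grip_width: 0.005
finger_force: 0.0
```

>>> {"api": "arm_command", "payload": {
  "moves": "-1.2 -6 0 0 0 0; -2.3 -12 0 0 0 0; -3.5 -18 0 0 0 0; -4.7 -24 0 0 0 0; -5.8 -30 0 0 0 0; -7 -36 0 0 0 0; -8.2 -42 0 0 0 0; -9.7 -50 0 0 0 0"
}}

```text
time: 6.97
ee_pos: [0.4824, -0.2218, 0.1433]
eef_rot: [-0.0, 0.995, -0.096, -0.0]
contact_force: [-0.7, 0.2, 6.7]
grip_width: 0.006
finger_force: 3.2
```

>>> {"api": "arm_command", "payload": {
  "moves": "-1 -5 0 0 0 0; -2 -10 0 0 0 0; -2.5 -12 3 0 0 0; -2.5 -12 15 0 0 0; -2.5 -12 40 0 0 0; -2.5 -12 75 0 0 0; -2.5 -12 110 0 0 0; -2.5 -12 140 0 0 0"
}}

```text
time: 7.63
ee_pos: [0.4799, -0.2334, 0.2846]
eef_rot: [-0.0, 0.995, -0.096, -0.0]
contact_force: [0.9, -0.2, -1.0]
grip_width: 0.003
finger_force: 0.0
```

>>> {"api": "arm_command", "payload": {
  "moves": "0 0 20 0 0 0; 0 0 20 0 0 0; 0 0 20 0 0 0; 0 0 20 0 0 0; 0 0 20 0 0 0; 0 0 20 0 0 0; 0 0 20 0 0 0; 0 0 20 0 0 0"
}}

```text
time: 8.3
ee_pos: [0.4798, -0.2334, 0.3021]
eef_rot: [-0.001, 0.995, -0.096, -0.001]
contact_force: [-0.3, 0.1, 0.6]
grip_width: 0.005
finger_force: 0.0
```

```bash
python3 - <<'E'
from rig import *
import cv2
p,d=camera('side');cv2.imwrite('pics/side4.png',p[:,:,::-1])
s=state();print(s['time'],s['ee_pos'],s['contact_force'])
E
```

```text
8.35 [ 0.47989687 -0.23342413  0.30233201] [-0.3402433  -0.25512713 -0.61322478]
```

View pics/side4.png

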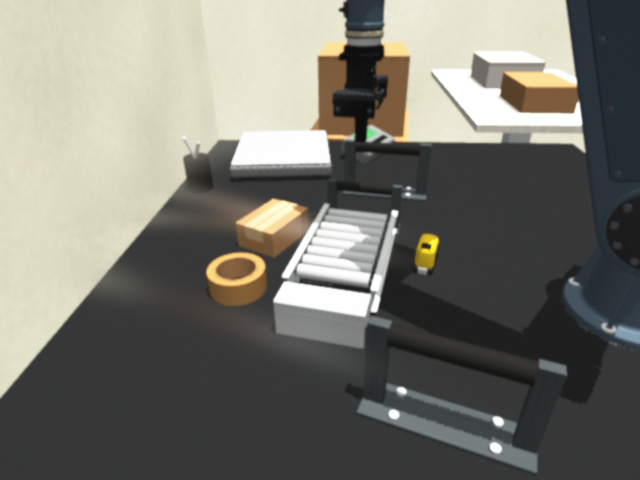

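The hand is clear above the bench (360,110). The carton (272,226), tape roll (237,278) and tape measure (428,252) are where they were.

```bash
python3 -c "from rig import *; print(close_job())"
```

```text
the job is handed in; nothing more can be done
None
```

I ran the closed fingertips over all eight rollers from the slide-on plate towards the stop. Readings never passed about 7 N, and the hand finished clear with nothing else moved. I didn't measure each roller's turn, but side drag stayed around 1 N or less at every reading, so I saw no sign of a stuck roller.

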